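Carry the lacquered ring on its paddle to the curing nest

ROBOT

A 6-joint arm with a two-finger parallel gripper is mounted at the origin on the work surface. World frame = base frame: x ahead of the robot, y to its left, z up, the work surface at z = 0. Lengths are in mm, angles in rad, forces in N, time in s.
With the tool pointing down it reaches from about 350 to 775 mm from the base axis. Payload 7.3 kg.
Tool frame: the origin (TCP) lies at the very end of the fingers, on their centre line; the grasp point (between the pads) lies 19 mm behind it; z points along the fingers, x is the direction in which the jaws open and shut, and the axes are right-handed (so a half turn about z gives the same grasp; the last joint's range is limited). The gripper opens to 92 mm and grips with 3 to 60 N. Pads are 19 mm wide; open, the fingers measure 130 mm over their backs; the gripper's body (75 mm by 190 mm) begins 47 mm behind the grasp point.
Start: joints at [-1.405, 0.342, 1.524, -0, 1.275, -0.146], TCP at [161.078, -499.701, 205.641] pointing down, gripper open.
Joint ranges: [-2.53, 2.53], [-0.77, 2.02], [0.04, 2.7], [-1, 4.14], [0.28, 2.66], [-3.11, 3.11]. Speed limits (rad/s): [2.57, 2.57, 3.14, 3.14, 3.14, 3.14].

INTERFACE

Orientations are given as [roll, pitch, yaw] about the fixed x, y, z axes, in that order (R = Rz(yaw) Ry(pitch) Rx(roll)).
In Python, from plant import bot, capture, camera_params gives the robot as it stands.
- The arm moves only by the shell command python3 -m jog 'ROWS' [OPENING]. ROWS is a JSON object of lists of equal length, an entry for each row: "xyz": the shift along the world's x, y, z as a fraction of full scale, a list of three; "angular": the turn, a rotation vector about the world's x, y, z as a fraction of full scale, a list of three. In form: {"xyz": [[x, y, z], ...], "angular": [[wx, wy, wz], ...]}. A call has 1 to 10 rows; each row shifts and turns the pose as measured when the row begins; what a row does not reach is not made up. Full scale, the value 1, is 2 cm for a shift and 6 degrees for a turn. A row lasts 1/10 s, in which the tool goes at most 50 mm and 8.59 degrees, less where a joint would pass 70% of its speed; a pose out of reach is approached as far as the arm can. A call with a number of a shift or a turn outside -1 to 1 is refused whole. A call with a gripper value outside its range is refused whole. OPENING is the closure, from -1 (fully open) to 1 (shut), set as the call begins (- or left out, the last holds). The fingers move at their own pace and stop on an object; the grip force is fixed at half the most. Time passes only in rows, so rows that do not move let the fingers close. It gives the time, the measured TCP pose, the force and the opening at its end, in the units of the state.
- bot.get_obs(): the state, without advancing time (a new reading comes with each control period).
- capture(name): name is "side" or "top"; returns the picture (384x512x3 uint8, red, green, blue); there is no depth.
- camera_params(name): a dict with "fx", "fy", "cx", "cy" (pixels), "rvec" (rotation vector, rad) and "tvec" (3), from world to camera coordinates, as OpenCV has them. Camera axes: x right, y down, z forward; pixel columns grow to the right and rows downward; lengths in mm; the calibration is good to about 2 mm. A picture is of the moment at which its call begins. camera_params takes no time and is no camera call.
- bot.close_job(): hands the job in, once; it reports no verdict.
The state is a dict: "time": time; "joint_positions": joint angles; "dq": joint speeds; "tau": joint torques, N m; "tool_pos": TCP position; "tcp_rot": TCP orientation; "contact_force": force on the tool from outside, world axes, zero at the start; "moment": the same for the moment, N m; "grip_width": finger opening in mm.
Only numpy, scipy, OpenCV 4.12 (cv2) and the standard library are available. Lean on these libraries where they do the work, as an engineer would, in place of code of your own. Each camera call takes 0.05 s, during which the arm holds its last target.

TASK

The wooden ring (the one with the hole) is freshly lacquered and must not be touched by the gripper: pick up the paddle it lies on by the handle, carry the ring level on the blade to the two-railed nest, and lower the blade down between the rails so that the ring is left lying flat and centred across both. Then draw the empty paddle out towards its handle side and lay it back down flat on the cart top. Leave the other paddle with the solid disc where it is.

Things in the scene. Friction and masses are not known exactly. Their poses are not given: they have to be found in the camera images.
- ring_centre (a point): Centre (half-way up) of the loose beech ring, 80 mm outside diameter, 24 mm hole, 8 mm thick, about 35 g, z up. It starts lying flat on a paddle's blade, within 4 mm of the blade's loading point, held by friction alone.
- paddle_handle (a point): Centre of the black handle of the loose paddle (160 g) under the ring: a block 90 mm long (x), 20 wide (y, grip this), 36 high (z up), standing on the table, so this point is 18 mm up. x points to the blade: flat steel, 30 mm wide, 4 thick, level with the handle's underside (its top 14 mm below this point), from 45 to 161 mm ahead of this point.
- paddle_blade (a point): Loading point of that paddle: on its centre line, on the blade's top face, 125 mm ahead (x) of the handle centre and 36 mm behind the tip. Same axes as the handle.
- nest_seat (a point): Fixed nest: middle of the gap between its 2 dark rails, level with their tops, 45 mm up. Rails 76 mm long (x), 35 wide; gap 50 wide, open above and at both ends, floor 37 mm below this point; base plate 100 x 130. Outer lips 6 mm high, inner faces at y = -54 and +54. The blade goes down into the gap, paddle x along nest x, handle on the -x side (nearer the robot), and is drawn out to -x.
- disc_centre (a point): Centre of the solid beech disc (no hole), 80 mm diameter, 8 mm thick, lying on a second paddle exactly like the first. To be left alone.
There are look-alikes about, which are no part of the job. Leave any yellow look-alike of the part that bears nest_seat alone.

How it is judged:
By the outcome, as a careful person would: the job done as asked, in the order asked, and still so for the second after the job is handed in, with the robot touching nothing.
It also fails if it takes over 61 s, if anything falls off the work surface, if the arm or the gripper's body presses on something with over 40 N, if the wrist force passes 120 N, or if a joint passes its speed limit or range.

## Working session

There is one attempt and no reset: what is moved stays moved. The work goes in short steps, Python scripts to look and compute and a shell command to move; the robot and the scene stay as the last step left them, time stands still between calls to the robot, and variables do not carry over. Pictures are saved under pics/ and viewed, and the job is handed in when it is done.

```bash
ls; mkdir -p pics
python3 - <<'E'
from plant import bot,capture,camera_params
import cv2
for n in("side","top"):
    cv2.imwrite(f"pics/{n}0.png",cv2.cvtColor(capture(n),cv2.COLOR_RGB2BGR)); print(n,camera_params(n))
o=bot.get_obs();print(o)
E
```

```text
pics
side {'fx': 386.7190683072794, 'fy': 386.7190683072794, 'cx': 255.21944411647067, 'cy': 195.84837179119086, 'rvec': array([ 2.1605996 , -0.18179162,  0.06786655]), 'tvec': array([-506.00812986,  113.36077182,  759.87498424])}
top {'fx': 406.75274699962966, 'fy': 406.75274699962966, 'cx': 255.38743901270627, 'cy': 192.3305776944821, 'rvec': array([ 2.15180355, -2.15529552,  0.0634948 ]), 'tvec': array([ 24.79010973, 504.70924699, 893.37497741])}
{'time': 0.1, 'joint_positions': array([-1.40498330e+00,  3.42662529e-01,  1.52491767e+00,  5.50668574e-06,
        1.27539588e+00, -1.46012700e-01]), 'dq': array([ 0.0007187 ,  0.00036122, -0.00276804,  0.00055732,  0.00038588,
        0.00132626]), 'tau': array([ 1.53541940e-03, -4.32005882e+01, -2.44693869e+01,  7.20076030e-02,
        5.26431471e-02, -4.73461262e-05]), 'tool_pos': array([ 161.02000255, -499.28880998,  205.01089272]), 'tcp_rot': array([-3.14138616e+00,  1.36793435e-03, -1.25897207e+00]), 'contact_force': array([-0.71683362,  0.62763276,  0.39479899]), 'moment': array([ 0.03879883, -0.02352786, -0.04404671]), 'grip_width': 91.82534879627339}
```

View pics/top0.png

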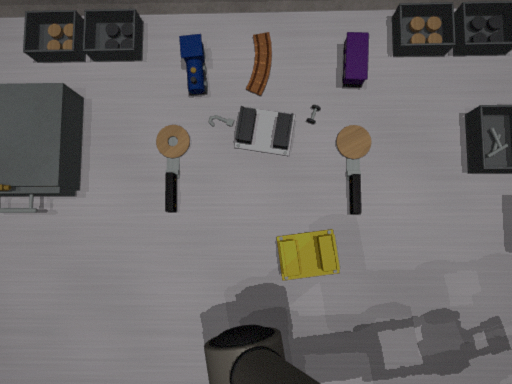

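View pics/side0.png

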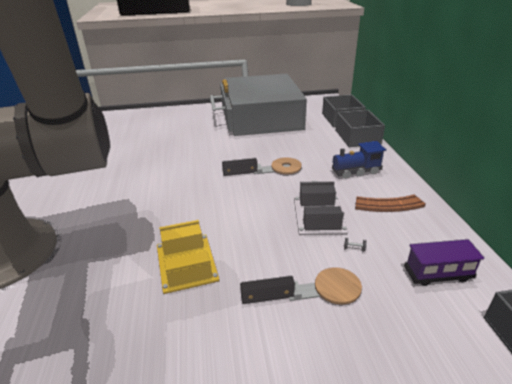

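The ring is at top px (173,141) with its handle at (171,192). The grey nest is at (265,131). The disc (353,142) and the yellow look-alike (308,255) stay where they are. Next I'll measure these.

```bash
cat > h.py <<'E'
import numpy as np,cv2
from plant import camera_params
def cam(n):
    p=camera_params(n);R,_=cv2.Rodrigues(np.array(p['rvec'],float));t=np.array(p['tvec'],float)
    K=np.array([[p['fx'],0,p['cx']],[0,p['fy'],p['cy']],[0,0,1]]);return K,R,t
def ray(n,uv,z):
    K,R,t=cam(n);c=-R.T@t;d=R.T@np.linalg.inv(K)@np.array([uv[0],uv[1],1.]);return (c+d*(z-c[2])/d[2])
def proj(n,P):
    K,R,t=cam(n);q=K@(R@np.array(P,float)+t);return q[:2]/q[2]
E
python3 - <<'E'
import cv2,numpy as np
from h import *
for n in("top","side"):
    K,R,t=cam(n);print(n,"cam at",(-R.T@t).round())
im=cv2.imread('pics/top0.png');s=cv2.imread('pics/side0.png')
a=cv2.resize(im[95:225,140:310],None,fx=4.6,fy=4.6,interpolation=cv2.INTER_CUBIC);cv2.imwrite('pics/topc.png',a)
a=cv2.resize(s[140:250,210:360],None,fx=5,fy=5,interpolation=cv2.INTER_CUBIC);cv2.imwrite('pics/sidec.png',a)
for n,i,(r0,r1,c0,c1) in (("top",im,(160,225,150,195)),("top",im,(95,165,230,300)),("side",s,(150,180,215,262)),("side",s,(175,235,290,350))):
    g=cv2.cvtColor(i,cv2.COLOR_BGR2GRAY)[r0:r1,c0:c1];m=(g<75).astype(np.uint8)
    cs,_=cv2.findContours(m,cv2.RETR_EXTERNAL,cv2.CHAIN_APPROX_NONE)
    for c in cs:
        if cv2.contourArea(c)>40:
            r=cv2.minAreaRect(c);print(n,"dark",cv2.contourArea(c),(cv2.boxPoints(r)+[c0,r0]).round(1).tolist())
for n,i,(r0,r1,c0,c1) in (("top",im,(115,165,150,200)),("side",s,(150,180,262,310)),("top",im,(115,165,330,380))):
    h=cv2.cvtColor(i,cv2.COLOR_BGR2HSV)[r0:r1,c0:c1];m=((h[...,1]>80)&(h[...,0]<25)).astype(np.uint8)
    c=max(cv2.findContours(m,cv2.RETR_EXTERNAL,cv2.CHAIN_APPROX_NONE)[0],key=cv2.contourArea)
    e=cv2.fitEllipse(c);uv=np.array(e[0])+[c0,r0];print(n,"ring",uv,e[1],ray(n,uv,12).round(1),ray(n,uv,8).round(1))
E
```

```text
top cam at [416. -11. 938.]
side cam at [ 422. -639.  510.]
top dark 408.0 [[164.4, 211.8], [165.6, 171.8], [177.2, 172.2], [176.0, 212.2]]
top dark 484.0 [[272.1, 146.9], [277.5, 111.8], [292.5, 114.1], [287.0, 149.2]]
top dark 543.5 [[234.3, 141.4], [240.2, 105.7], [256.8, 108.5], [250.8, 144.1]]
side dark 390.5 [[222.1, 162.1], [255.6, 158.4], [257.0, 171.2], [223.5, 174.9]]
side dark 522.0 [[304.0, 213.0], [342.0, 213.0], [342.0, 229.0], [304.0, 229.0]]
side dark 376.5 [[299.3, 204.6], [300.7, 189.0], [334.6, 192.1], [333.2, 207.7]]
side dark 49.5 [[301.0, 183.0], [332.0, 183.0], [332.0, 185.0], [301.0, 185.0]]
top ring [172.4455452  140.97250938] (31.715864181518555, 32.26939392089844) [627.2 218.4  12. ] [628.2 219.4   8. ]
side ring [286.12571144 165.45101261] (15.016946792602539, 28.594104766845703) [626.9 210.7  12. ] [628.6 217.5   8. ]
top ring [353.35544777 141.58780861] (32.476112365722656, 33.560001373291016) [ 622.3 -200.6   12. ] [ 623.2 -201.5    8. ]
```

View pics/topc.png

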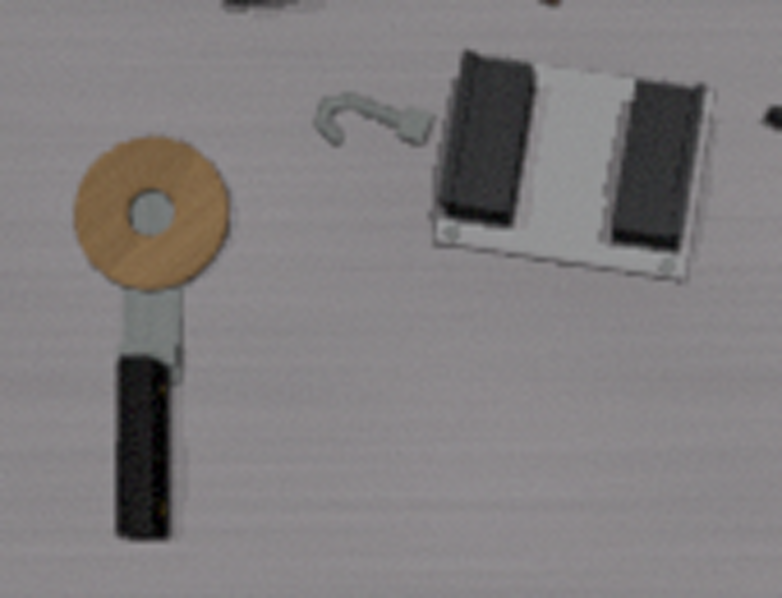

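View pics/sidec.png

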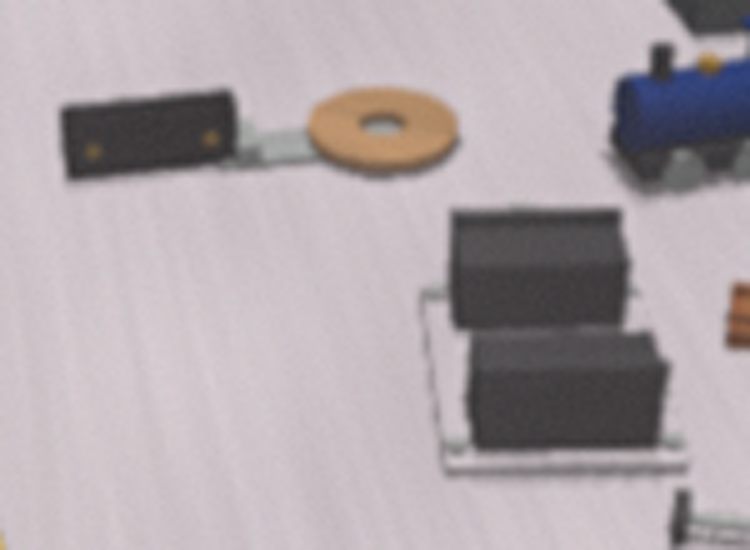

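Run:
```python
import cv2,numpy as np
from h import *
im=cv2.imread('pics/top0.png');g=cv2.cvtColor(im,cv2.COLOR_BGR2GRAY).astype(float);g=cv2.GaussianBlur(g,(1,3),0) if 0 else g
np.set_printoptions(linewidth=220,suppress=True)
print(g[160:174,158:190].astype(int))
def cross(v,th):
    s=np.where((v[:-1]-th)*(v[1:]-th)<0)[0]; return [round(float(i+(v[i]-th)/(v[i]-v[i+1])),2) for i in s]
print("handle rows");
for r in range(170,216,3): print(r,[x+155 for x in cross(g[r,155:190],80)])
for c in range(166,176,2): print('col',c,[x+160 for x in cross(g[160:225,c],70)])
# hole
h=cv2.cvtColor(im,cv2.COLOR_BGR2HSV)[115:165,150:200];m=((h[...,1]>70)&(h[...,0]<25)).astype(np.uint8)
cs,hi=cv2.findContours(m,cv2.RETR_CCOMP,cv2.CHAIN_APPROX_NONE)
for c in cs:
    if len(c)>8:
        e=cv2.fitEllipse(c);print(e, ray('top',np.array(e[0])+[150,115],12).round(1))
```

```text
[[134 134 135 134 137 136 135 135 129 117 116 119 122 122 119 118 119 121 118 118 116 109 136 138 139 137 136 138 137 137 138 138]
 [133 133 134 134 135 135 135 132 127 117 116 118 122 119 118 119 120 118 122 119 113 109 134 134 136 134 133 135 134 135 134 134]
 [134 134 131 135 131 133 132 132 127 117 114 118 119 120 116 119 121 122 121 119 116 111 133 135 135 135 135 136 134 135 136 135]
 [135 135 133 134 136 134 135 135 127 116 118 120 123 120 118 118 120 119 122 119 115 107 133 134 134 135 135 135 136 135 132 136]
 [132 135 136 137 133 138 134 132 128 116 117 118 121 119 120 119 120 124 122 117 115  99 135 135 136 133 136 133 133 134 135 134]
 [134 134 135 135 134 136 137 135 130 119 116 120 120 119 115 118 123 121 119 121 113  96 132 135 136 134 134 134 132 136 136 137]
 [133 133 135 132 132 133 132 133 128 119 117 119 119 122 118 121 121 121 121 120 113  98 133 132 130 133 132 132 132 134 132 129]
 [131 133 133 131 133 134 132 132 126 116 116 121 121 121 116 118 121 123 122 120 112  98 132 131 130 133 133 133 133 133 134 132]
 [135 133 135 135 133 135 134 134 128 119 115 118 11
[... 739 characters left out ...]
le rows
170 []
173 [165.27, 174.8, 177.92000000000002, 178.75]
176 [164.96, 176.96]
179 [164.91, 176.78]
182 [164.94, 176.71]
185 [176.68]
188 [164.96, 176.69]
191 [164.7, 176.68]
194 [164.65, 176.7]
197 [164.68, 176.68]
200 [164.69, 176.76]
203 [164.67, 176.72]
206 [164.71, 176.68]
209 [164.67, 176.7]
212 [168.67, 175.05]
215 []
col 166 [171.91, 211.23]
col 168 [171.84, 211.74]
col 170 [171.79, 211.94]
col 172 [171.95, 211.85]
col 174 [172.64, 211.85]
((22.480836868286133, 25.958782196044922), (31.90912437438965, 32.6209716796875), 68.7636947631836) [627.3 218.3  12. ]
((22.577138900756836, 25.816801071166992), (10.893047332763672, 11.244775772094727), 50.29142379760742) [627.6 218.1  12. ]
```

```bash
python3 - <<'E'
from h import *
np.set_printoptions(suppress=True)
P=lambda uv,z:ray('top',uv,z).round(1)
print('L edge',P((164.68,206),36),P((164.95,178),36)); print('R edge bot',P((176.7,206),0),P((176.78,179),0))
print('front top',P((169,171.85),36),'back bot',P((170,211.9),0),'back top',P((170,211.9),36))
print('blade L',P((166.3,165),4),'R',P((179.4,165),4))
# nest rails minarea corners at z45/51 ; front ends
for uv in [(234.3,141.4),(250.8,144.1),(240.2,105.7),(256.8,108.5),(272.1,146.9),(287,149.2),(277.5,111.8),(292.5,114.1)]: print(uv,P(uv,45),P(uv,51))
# base plate corners (crop)
for c in [(434,243),(686,279),(712,90)]:
    uv=(140+c[0]/4.6,95+c[1]/4.6);print('base',uv,P(uv,4))
E
python3 - <<'E'
import cv2
im=cv2.imread('pics/top0.png')
a=cv2.resize(im[98:162,226:302],None,fx=9,fy=9,interpolation=cv2.INTER_CUBIC);a=cv2.convertScaleAbs(a,alpha=1.6);cv2.imwrite('pics/nestc.png',a)
E
```

```text
L edge [473.6 227.1  36. ] [536.9 227.8  36. ]
R edge bot [475.8 208.3   0. ] [539.2 209.3   0. ]
front top [550.8 218.9  36. ] back bot [462.1 223.8   0. ] back top [460.3 214.8  36. ]
blade L [571.9 233.8   4. ] R [571.7 202.8   4. ]
(234.3, 141.4) [617.6  70.5  45. ] [616.2  70.   51. ]
(250.8, 144.1) [611.1  33.5  45. ] [609.8  33.2  51. ]
(240.2, 105.7) [699.5  57.6  45. ] [697.5  57.1  51. ]
(256.8, 108.5) [692.5  20.1  45. ] [690.7  19.9  51. ]
(272.1, 146.9) [604.4 -14.   45. ] [603.1 -14.   51. ]
(287, 149.2) [598.9 -47.1  45. ] [597.7 -46.9  51. ]
(277.5, 111.8) [684.4 -26.5  45. ] [682.6 -26.4  51. ]
(292.5, 114.1) [678.7 -60.   45. ] [677.  -59.7  51. ]
base (234.34782608695653, 147.82608695652175) [611.5  74.    4. ]
base (289.13043478260875, 155.6521739130435) [592.1 -53.6   4. ]
base (294.7826086956522, 114.56521739130434) [689.6 -67.6   4. ]
```

View pics/nestc.png

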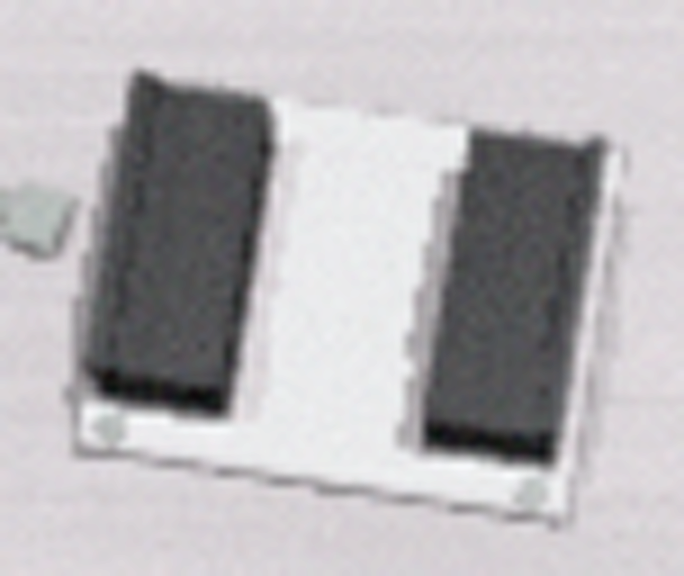

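Run:
```python
from h import *
np.set_printoptions(suppress=True)
f=lambda c:((c[0]+.5)/9-.5+226,(c[1]+.5)/9-.5+98)
Q=[ray('top',f(c),45) for c in [(272,98),(231,386),(470,130),(426,424)]]
for q in Q: print(q.round(1))
print('c',np.mean(Q,0).round(1),'w',np.linalg.norm(Q[0]-Q[2]),np.linalg.norm(Q[1]-Q[3]),'len',np.linalg.norm(Q[0]-Q[1]),np.linalg.norm(Q[2]-Q[3]))
for a,b in((1,0),(3,2)): d=Q[b]-Q[a];print('ang',np.arctan2(d[1],d[0]))
# edges by threshold rowwise for inner edges
im=cv2.imread('pics/top0.png');g=cv2.cvtColor(im,cv2.COLOR_BGR2GRAY).astype(float)
def cr(v,th): return [float(i+(v[i]-th)/(v[i]-v[i+1])) for i in range(len(v)-1) if (v[i]-th)*(v[i+1]-th)<0]
L=[];Rr=[]
for r in range(114,142):
    a=[x+244 for x in cr(g[r,244:264],75)]; b=[x+264 for x in cr(g[r,264:285],75)]
    if a:L.append(ray('top',(a[-1],r),45))
    if b:Rr.append(ray('top',(b[0],r),45))
for n,E in(('L',L),('R',Rr)):
    E=np.array(E);p=np.polyfit(E[:,0],E[:,1],1);print(n,'slope',np.arctan(p[0]),'y at 648',np.polyval(p,648),'res',np.std(E[:,1]-np.polyval(p,E[:,0])))
# base plate: front edge and corners z=8
B=[ray('top',f(c),8) for c in [(76,455),(563,523),(618,145)]]
for q in B: print('base',q.round(1))
print(np.linalg.norm(B[0]-B[1]),np.linalg.norm(B[1]-B[2]),'centre',((B[0]+B[2])/2).round(1), 'ang',np.arctan2(*(B[2]-B[1])[[1,0]]),np.arctan2(*(B[0]-B[1])[[1,0]])-np.pi/2)
```

```text
[692.7  22.4  45. ]
[619.4  32.6  45. ]
[683.9 -27.1  45. ]
[609.4 -15.8  45. ]
c [651.4   3.   45. ] w 50.22718346668562 49.397880371136324 len 73.96916413895511 75.33686046442408
ang -0.1381575543813627
ang -0.150107013266414
L slope -0.16241581074122047 y at 648 27.476697606182384 res 0.13781301347835212
R slope -0.1751412984719119 y at 648 -21.044939981326195 res 0.39973805961285835
base [610.   74.5   8. ]
base [591.3 -51.1   8. ]
base [690.6 -66.1   8. ]
126.96750401066095 100.41921196864126 centre [650.3   4.2   8. ] ang -0.14978376674873461 -0.14788628227326095
```

Measured positions:
- Handle centre ≈ (506.5, 218), yaw 0.013.
- Ring ≈ (627.4, 218.2), consistent with the blade loading point to within 4 mm.
- Nest ≈ (651, 3), yaw −0.155. The measured gap (50) and base length (100) match the given sizes.

I'll grip the handle 28 mm forward of its centre, at TCP (534.5, 218.4), yaw −1.558.

```bash
python3 -m jog '{"xyz":[[1,1,0],[1,1,0],[1,1,0],[1,1,0],[1,1,0],[1,1,0],[1,1,0],[1,1,0],[1,1,0],[1,1,0]],"angular":[[0,0,-0.3],[0,0,-0.3],[0,0,-0.3],[0,0,-0.3],[0,0,-0.3],[0,0,-0.3],[0,0,-0.3],[0,0,-0.3],[0,0,-0.3],[0,0,-0.15]]}' -1
```

```text
time: 1.1
tool_pos: [363.8, -291.3, 201.0]
tcp_rot: [3.139, 0.009, -1.577]
contact_force: [-0.5, -0.4, 0.1]
grip_width: 91.6
```

```bash
python3 -m jog '{"xyz":[[0.8,1,0],[0.8,1,0],[0.8,1,0],[0.8,1,0],[0.8,1,0],[0.8,1,0],[0.8,1,0],[0.8,1,0],[0.8,1,0],[0.8,1,0]],"angular":[[0,0,0],[0,0,0],[0,0,0],[0,0,0],[0,0,0],[0,0,0],[0,0,0],[0,0,0],[0,0,0],[0,0,0]]}' -1
python3 -m jog '{"xyz":[[0,1,0],[0,1,0],[0,1,0],[0,1,0],[0,1,0],[0,1,0],[0,1,0],[0,1,0],[0,1,0],[0,1,0]],"angular":[[0,0,0],[0,0,0],[0,0,0],[0,0,0],[0,0,0],[0,0,0],[0,0,0],[0,0,0],[0,0,0],[0,0,0]]}' -1
```

```text
time: 2.1
tool_pos: [528.0, -80.4, 197.6]
tcp_rot: [3.132, 0.012, -1.577]
contact_force: [1.4, -0.4, 0.6]
grip_width: 91.8
time: 3.1
tool_pos: [526.6, 128.7, 192.6]
tcp_rot: [3.122, 0.013, -1.576]
contact_force: [0.6, 0.7, 0.3]
grip_width: 91.4
```

```bash
cat >> h.py <<'E'
def need(x,y,z,yaw,roll=np.pi,pitch=0.):
    from scipy.spatial.transform import Rotation as Rt
    from plant import bot
    o=bot.get_obs();d=(np.array([x,y,z])-o['tool_pos'])
    A=Rt.from_euler('xyz',o['tcp_rot']);B=Rt.from_euler('xyz',[roll,pitch,yaw])
    rv=np.degrees((B*A.inv()).as_rotvec())
    print('t',round(o['time'],2),'pos',o['tool_pos'].round(2),'rot',o['tcp_rot'].round(4),'F',o['contact_force'].round(1),'M',o['moment'].round(2),'w',round(o['grip_width'],1))
    print('shift mm',d.round(2),'units',(d/20).round(3),'turn units',(rv/6).round(3))
E
python3 -c "
from h import *;need(534.5,218.4,90,-1.558)"
```

```text
t 3.1 pos [526.64 128.71 192.6 ] rot [ 3.1222  0.0131 -1.5758] F [0.6 0.7 0.3] M [ 0.01 -0.02  0.  ] w 91.4
shift mm [   7.86   89.69 -102.6 ] units [ 0.393  4.485 -5.13 ] turn units [-0.125 -0.186  0.168]
```

```bash
python3 -m jog '{"xyz":[[0.1,1,0],[0.1,1,0],[0.1,0.9,-0.5],[0.1,0.7,-0.9],[0,0.4,-0.9],[0,0.2,-0.9],[0,0.1,-0.9],[0,0,-0.6],[0,0,-0.2],[0,0,0]],"angular":[[-0.03,-0.04,0.04],[-0.03,-0.04,0.04],[-0.03,-0.04,0.04],[-0.03,-0.04,0.04],[0,-0.04,0],[0,0,0],[0,0,0],[0,0,0],[0,0,0],[0,0,0]]}' -1; python3 -c "
from h import *;need(534.5,218.4,60,-1.558)"
```

```text
time: 4.1
tool_pos: [532.1, 221.1, 87.8]
tcp_rot: [3.138, -0.001, -1.554]
contact_force: [-0.5, 0.4, 0.1]
grip_width: 92.2
t 4.1 pos [532.07 221.08  87.82] rot [ 3.1381e+00 -9.0000e-04 -1.5539e+00] F [-0.5  0.4  0.1] M [ 0.02 -0.08 -0.01] w 92.2
shift mm [  2.43  -2.68 -27.82] units [ 0.122 -0.134 -1.391] turn units [ 0.009 -0.033 -0.039]
```

```bash
python3 -m jog '{"xyz":[[0.1,-0.13,-0.4],[0,0,-0.7],[0,0,-0.7],[0,0,-0.7],[0,0,-0.5],[0,0,-0.3],[0,0,-0.1],[0,0,0]],"angular":[[0,-0.03,-0.04],[0,0,0],[0,0,0],[0,0,0],[0,0,0],[0,0,0],[0,0,0],[0,0,0]]}' -1
python3 - <<'E'
from h import *;need(534.5,218.4,5,-1.558)
from plant import capture
for n in('top','side'):
    i=cv2.cvtColor(capture(n),cv2.COLOR_RGB2BGR);cv2.imwrite(f'pics/{n}1.png',i)
    c=i[95:225,120:250] if n=='top' else i[100:200,200:320]
    cv2.imwrite(f'pics/{n}1c.png',cv2.resize(c,None,fx=4.5,fy=4.5))
E
```

```text
time: 4.9
tool_pos: [538.7, 216.9, 20.8]
tcp_rot: [-3.131, 0.001, -1.562]
contact_force: [-0.1, 0.2, -0.2]
grip_width: 91.6
t 4.9 pos [538.72 216.93  20.8 ] rot [-3.1311e+00  1.0000e-03 -1.5616e+00] F [-0.1  0.2 -0.2] M [ 0.03  0.   -0.03] w 91.6
shift mm [ -4.22   1.47 -15.8 ] units [-0.211  0.074 -0.79 ] turn units [-0.011  0.1    0.034]
```

View pics/top1c.png

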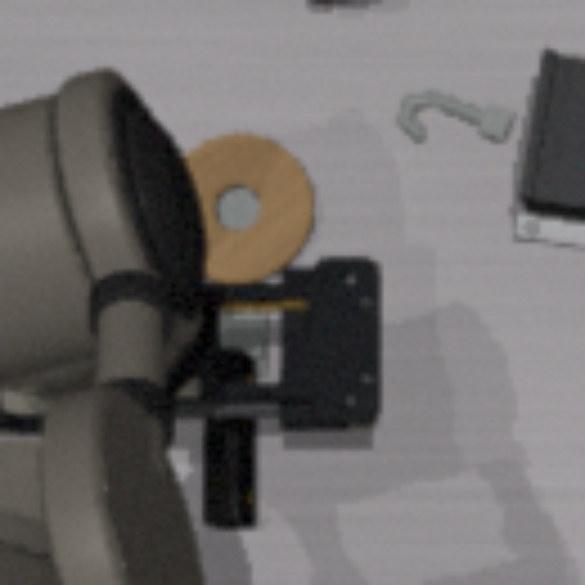

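View pics/side1c.png

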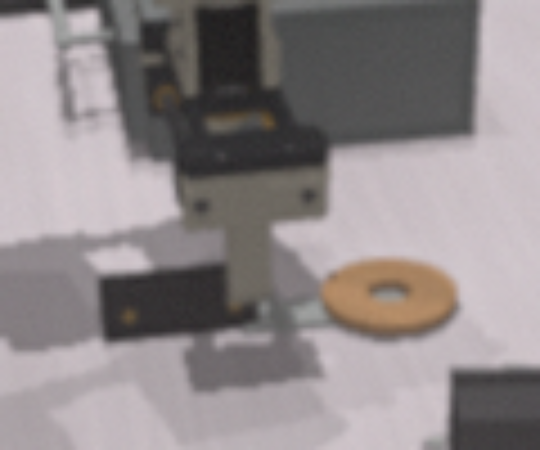

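Both fingers straddle the handle near its front end. In the top view the ring is at crop (240,207) and nothing is touching it. I'll move 6 mm back, go down and close.

```bash
python3 -m jog '{"xyz":[[-0.3,0.05,-0.2],[0,0,-0.2],[0,0,-0.2],[0,0,-0.1],[0,0,0]],"angular":[[0,0.1,0.03],[0,0,0],[0,0,0],[0,0,0],[0,0,0]]}' -1;python3 -c "
from h import *;need(532.5,218.4,5,-1.558)"
```

```text
time: 5.5
tool_pos: [532.9, 218.5, 7.2]
tcp_rot: [-3.14, 0.002, -1.558]
contact_force: [0.3, -0.9, -0.7]
grip_width: 91.7
t 5.5 pos [532.94 218.5    7.18] rot [-3.1399e+00  1.9000e-03 -1.5578e+00] F [ 0.3 -0.9 -0.7] M [ 0.03 -0.01  0.01] w 91.7
shift mm [-0.44 -0.1  -2.18] units [-0.022 -0.005 -0.109] turn units [-0.018  0.016 -0.002]
```

```bash
python3 -m jog '{"xyz":[[0,0,-0.05],[0,0,-0.05],[0,0,0],[0,0,0],[0,0,0],[0,0,0],[0,0,0]],"angular":[[0,0,0],[0,0,0],[0,0,0],[0,0,0],[0,0,0],[0,0,0],[0,0,0]]}' 0.48;python3 -m jog '{"xyz":[[0,0,0],[0,0,0],[0,0,0],[0,0,0],[0,0,0]],"angular":[[0,0,0],[0,0,0],[0,0,0],[0,0,0],[0,0,0]]}' 1
python3 - <<'E'
from h import *;need(532.5,218.4,80,-1.558)
E
```

```text
time: 6.2
tool_pos: [533.2, 218.5, 5.2]
tcp_rot: [-3.139, 0.002, -1.558]
contact_force: [-0.1, 0.6, -0.3]
grip_width: 40.2
time: 6.7
tool_pos: [533.4, 218.6, 5.3]
tcp_rot: [-3.139, 0.002, -1.558]
contact_force: [-0.1, -0.0, 0.9]
grip_width: 19.6
t 6.7 pos [533.35 218.58   5.33] rot [-3.1390e+00  2.1000e-03 -1.5579e+00] F [-0.1 -0.   0.9] M [-0.02  0.01  0.01] w 19.6
shift mm [-0.85 -0.18 74.67] units [-0.043 -0.009  3.734] turn units [-0.02   0.024 -0.001]
```

```bash
python3 -m jog '{"xyz":[[0,0,0],[0,0,0.03],[0,0,0.06],[0,0,0.1],[0,0,0.15],[0,0,0.2],[0,0,0.15],[0,0,0.1],[0,0,0.05],[0,0,0]],"angular":[[0,0,0],[0,0,0],[0,0,0],[0,0,0],[0,0,0],[0,0,0],[0,0,0],[0,0,0],[0,0,0],[0,0,0]]}' 1
python3 - <<'E'
from h import *;need(533,218.4,80,-1.558)
from plant import capture
i=cv2.cvtColor(capture('side'),cv2.COLOR_RGB2BGR)
cv2.imwrite('pics/side2c.png',cv2.resize(i[100:200,200:320],None,fx=5,fy=5,interpolation=cv2.INTER_CUBIC))
E
```

```text
time: 7.7
tool_pos: [532.5, 218.4, 23.1]
tcp_rot: [-3.141, 0.002, -1.558]
contact_force: [0.4, 0.0, -2.0]
grip_width: 19.2
t 7.7 pos [532.48 218.36  23.06] rot [-3.1409e+00  1.6000e-03 -1.5578e+00] F [ 0.4  0.  -2. ] M [-0.02  0.07 -0.05] w 19.2
shift mm [5.200e-01 4.000e-02 5.694e+01] units [2.600e-02 2.000e-03 2.847e+00] turn units [-0.015  0.006 -0.002]
```

View pics/side2c.png

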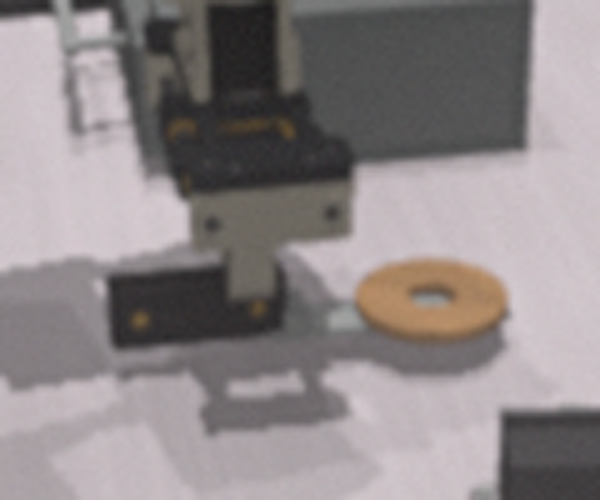

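The paddle is off the table and level, carrying the ring at crop (430,298). The wrist reads 2 N, which matches 195 g. I'll keep lifting.

```bash
python3 -m jog '{"xyz":[[0,0,0.1],[0,0,0.2],[0,0,0.35],[0,0,0.45],[0,0,0.45],[0,0,0.45],[0,0,0.4],[0,0,0.25],[0,0,0.1],[0,0,0]],"angular":[[0,0,0],[0,0,0],[0,0,0],[0,0,0],[0,0,0],[0,0,0],[0,0,0],[0,0,0],[0,0,0],[0,0,0]]}' 1
python3 - <<'E'
from h import *;need(533,218.4,80,-1.558)
E
```

```text
time: 8.75
tool_pos: [532.7, 218.4, 84.0]
tcp_rot: [-3.139, 0.002, -1.558]
contact_force: [-0.5, 0.1, -1.9]
grip_width: 19.5
t 8.75 pos [532.72 218.43  84.01] rot [-3.1393e+00  2.1000e-03 -1.5579e+00] F [-0.5  0.1 -1.9] M [ 0.01  0.07 -0.  ] w 19.5
shift mm [ 0.28 -0.03 -4.01] units [ 0.014 -0.002 -0.201] turn units [-0.02   0.022 -0.001]
```

```bash
python3 -m jog '{"xyz":[[0.01,-0.08,0],[0.02,-0.16,0],[0.03,-0.24,0],[0.04,-0.32,0],[0.05,-0.36,0],[0.05,-0.4,0],[0.05,-0.4,0],[0.05,-0.4,0],[0.05,-0.4,0],[0.05,-0.4,0]],"angular":[[0,0,-0.02],[0,0,-0.03],[0,0,-0.04],[0,0,-0.05],[0,0,-0.06],[0,0,-0.06],[0,0,-0.06],[0,0,-0.06],[0,0,-0.06],[0,0,-0.06]]}' 1
python3 -m jog '{"xyz":[[0.05,-0.4,0],[0.05,-0.4,0],[0.05,-0.4,0],[0.05,-0.4,0],[0.05,-0.4,0],[0.05,-0.4,0],[0.05,-0.4,0],[0.05,-0.4,0],[0.05,-0.4,0],[0.05,-0.4,0]],"angular":[[0,0,-0.06],[0,0,-0.06],[0,0,-0.06],[0,0,-0.06],[0,0,-0.06],[0,0,-0.06],[0,0,-0.06],[0,0,-0.06],[0,0,-0.06],[0,0,-0.06]]}' 1
python3 -c "
from h import *;need(558,19.1,84,-1.726)"
```

```text
time: 9.75
tool_pos: [540.4, 149.3, 82.3]
tcp_rot: [3.141, 0.001, -1.615]
contact_force: [0.1, 0.5, -1.3]
grip_width: 19.6
time: 10.75
tool_pos: [551.3, 61.9, 82.5]
tcp_rot: [3.141, 0.001, -1.683]
contact_force: [0.2, -0.1, -2.3]
grip_width: 19.8
t 10.75 pos [551.29  61.93  82.48] rot [ 3.1411e+00  1.0000e-03 -1.6835e+00] F [ 0.2 -0.1 -2.3] M [0.06 0.05 0.02] w 19.8
shift mm [  6.71 -42.83   1.52] units [ 0.336 -2.142  0.076] turn units [-0.01  -0.003 -0.406]
```

```bash
python3 -m jog '{"xyz":[[0.05,-0.36,0],[0.05,-0.32,0],[0.05,-0.28,0],[0.05,-0.24,0],[0.04,-0.2,0],[0.03,-0.16,0],[0.03,-0.12,0],[0.02,-0.08,0],[0.0,-0.04,0],[0,0,0]],"angular":[[0,0,-0.06],[0,0,-0.06],[0,0,-0.06],[0,0,-0.06],[0,0,-0.05],[0,0,-0.04],[0,0,-0.03],[0,0,-0.02],[0,0,0],[0,0,0]]}' 1
python3 - <<'E'
from h import *;need(558,19.1,84,-1.726)
from plant import capture
for n in('top','side'):
    i=cv2.cvtColor(capture(n),cv2.COLOR_RGB2BGR);cv2.imwrite(f'pics/{n}3.png',i)
    c=i[85:215,190:330] if n=='top' else i[100:250,210:370]
    cv2.imwrite(f'pics/{n}3c.png',cv2.resize(c,None,fx=4,fy=4,interpolation=cv2.INTER_CUBIC))
E
```

```text
time: 11.75
tool_pos: [558.4, 22.1, 82.4]
tcp_rot: [3.141, 0.001, -1.728]
contact_force: [0.1, -0.6, -2.9]
grip_width: 19.5
t 11.75 pos [558.37  22.1   82.41] rot [ 3.1411e+00  1.2000e-03 -1.7277e+00] F [ 0.1 -0.6 -2.9] M [ 0.1   0.08 -0.03] w 19.5
shift mm [-0.37 -3.    1.59] units [-0.018 -0.15   0.08 ] turn units [-0.012 -0.003  0.017]
```

View pics/top3c.png

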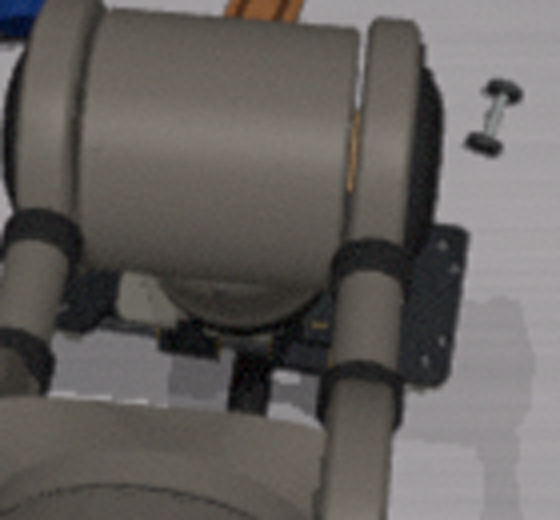

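View pics/side3c.png

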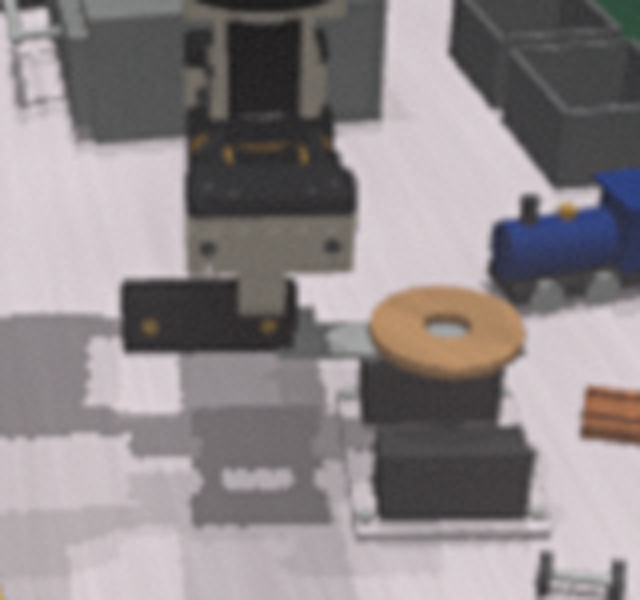

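The top view is blocked by the arm. The side view shows the ring level over the nest at crop (447,325). I'll check its position using the hole in the side view.

Run:
```python
from h import *
np.set_printoptions(suppress=True)
def hole(f,r0,r1,c0,c1,z):
    i=cv2.imread(f);h=cv2.cvtColor(i,cv2.COLOR_BGR2HSV)[r0:r1,c0:c1]
    m=((h[...,1]>90)&(h[...,0]<25)).astype(np.uint8)
    cs,hi=cv2.findContours(m,cv2.RETR_CCOMP,cv2.CHAIN_APPROX_NONE)
    for c in cs:
        if len(c)>8:
            e=cv2.fitEllipse(c);uv=np.array(e[0])+[c0,r0];print(f,uv.round(2),np.round(e[1],1),ray('side',uv,z).round(1),ray('side',uv,z-4).round(1))
hole('pics/side0.png',150,180,262,312,12)
hole('pics/side3.png',165,200,300,345,89.1)
```

```text
pics/side0.png [286.12 165.28] [14.1 28.4] [627.1 211.6  12. ] [628.8 218.4   8. ]
pics/side0.png [286.   164.95] [6.2 9.8] [627.2 213.3  12. ] [628.8 220.2   8. ]
pics/side3.png [321.41 182.59] [20.9 37.2] [649.8  -2.6  89.1] [652.    3.5  85.1]
pics/side3.png [321.29 181.9 ] [ 6.4 12.4] [650.3  -0.   89.1] [652.5   6.   85.1]
```

Run:
```python
from h import *
np.set_printoptions(suppress=True)
f=lambda c:((c[0]+.5)/5-.5+210,(c[1]+.5)/5-.5+140)
Q=[ray('side',f(c),45) for c in [(455,265),(625,260),(472,335),(652,332)]]
print(np.array(Q).round(1),np.mean(Q,0).round(1))
i=cv2.imread('pics/side0.png');cv2.imwrite('pics/nests.png',cv2.resize(i[178:238,290:352],None,fx=10,fy=10,interpolation=cv2.INTER_CUBIC)*1)
```

```text
[[617.9  33.5  45. ]
 [690.7  23.6  45. ]
 [611.7 -17.9  45. ]
 [684.4 -29.4  45. ]] [651.2   2.5  45. ]
```

View pics/nests.png

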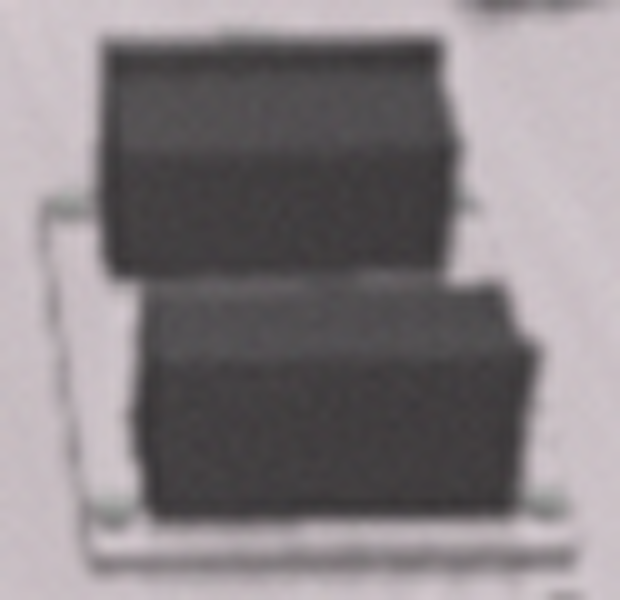

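Both views agree on the nest: side (651.2, 2.5), top (651, 3). I'll descend partway, shift about 2 mm in −y, and check again.

```bash
python3 -m jog '{"xyz":[[0,-0.05,-0.1],[0,-0.05,-0.15],[0,0,-0.2],[0,0,-0.25],[0,0,-0.25],[0,0,-0.2],[0,0,-0.1],[0,0,-0.05],[0,0,0]],"angular":[[0,0,0],[0,0,0],[0,0,0],[0,0,0],[0,0,0],[0,0,0],[0,0,0],[0,0,0],[0,0,0]]}' 1
python3 - <<'E'
from h import *;need(558,19.1,53,-1.726)
from plant import capture
i=cv2.cvtColor(capture('side'),cv2.COLOR_RGB2BGR);cv2.imwrite('pics/side4.png',i)
cv2.imwrite('pics/side4c.png',cv2.resize(i[130:240,250:370],None,fx=5,fy=5,interpolation=cv2.INTER_CUBIC))
E
```

```text
time: 12.75
tool_pos: [557.8, 20.5, 53.3]
tcp_rot: [3.14, 0.001, -1.727]
contact_force: [-0.3, -0.3, -1.5]
grip_width: 19.8
t 12.75 pos [557.75  20.5   53.32] rot [ 3.1395e+00  1.2000e-03 -1.7270e+00] F [-0.3 -0.3 -1.5] M [ 0.07  0.07 -0.05] w 19.8
shift mm [ 0.25 -1.4  -0.32] units [ 0.012 -0.07  -0.016] turn units [-0.014 -0.018  0.01 ]
```

View pics/side4c.png

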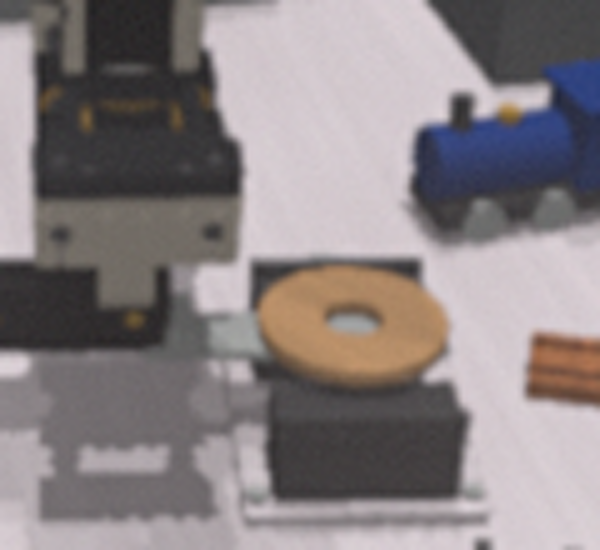

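Run:
```python
from h import *
i=cv2.imread('pics/side4.png');r0,r1,c0,c1=178,212,298,345
h=cv2.cvtColor(i,cv2.COLOR_BGR2HSV)[r0:r1,c0:c1]
m=((h[...,1]>90)&(h[...,0]<25)).astype(np.uint8)
for c in cv2.findContours(m,cv2.RETR_CCOMP,cv2.CHAIN_APPROX_NONE)[0]:
    if len(c)>8:
        e=cv2.fitEllipse(c);uv=np.array(e[0])+[c0,r0];print(uv.round(2),np.round(e[1],1),ray('side',uv,56).round(1),ray('side',uv,55).round(1))
```

```text
[319.98 194.29] [22.1 36.8] [651.3   3.9  56. ] [651.8   5.3  55. ]
[320.09 194.14] [ 6.8 12.4] [651.7   4.4  56. ] [652.2   5.8  55. ]
```

The ring is at about (651, 4.2) in both estimates. I'll shift −1.5 mm in y and lower through contact.

```bash
python3 -m jog '{"xyz":[[0,-0.04,0],[0,-0.04,-0.05],[0,0,-0.05],[0,0,-0.1],[0,0,-0.1],[0,0,-0.1],[0,0,-0.1],[0,0,-0.1],[0,0,-0.1],[0,0,-0.1]],"angular":[[0,0,0],[0,0,0],[0,0,0],[0,0,0],[0,0,0],[0,0,0],[0,0,0],[0,0,0],[0,0,0],[0,0,0]]}' 1
python3 -m jog '{"xyz":[[0,0,-0.1],[0,0,-0.1],[0,0,-0.05],[0,0,0]],"angular":[[0,0,0],[0,0,0],[0,0,0],[0,0,0]]}' 1
python3 - <<'E'
from h import *;need(558,19.1,33,-1.726)
from plant import capture
i=cv2.cvtColor(capture('side'),cv2.COLOR_RGB2BGR);cv2.imwrite('pics/side5.png',i)
cv2.imwrite('pics/side5c.png',cv2.resize(i[130:240,250:370],None,fx=5,fy=5,interpolation=cv2.INTER_CUBIC))
E
```

```text
time: 13.8
tool_pos: [558.7, 18.7, 37.1]
tcp_rot: [-3.141, 0.001, -1.727]
contact_force: [0.7, 0.3, -1.6]
grip_width: 19.5
time: 14.2
tool_pos: [558.5, 18.7, 31.3]
tcp_rot: [3.142, 0.001, -1.727]
contact_force: [-0.7, 0.1, -0.7]
grip_width: 19.5
t 14.2 pos [558.5   18.68  31.26] rot [ 3.1415e+00  1.3000e-03 -1.7270e+00] F [-0.7  0.1 -0.7] M [0.01 0.05 0.03] w 19.5
shift mm [-0.5   0.42  1.74] units [-0.025  0.021  0.087] turn units [-0.012  0.001  0.01 ]
```

View pics/side5c.png

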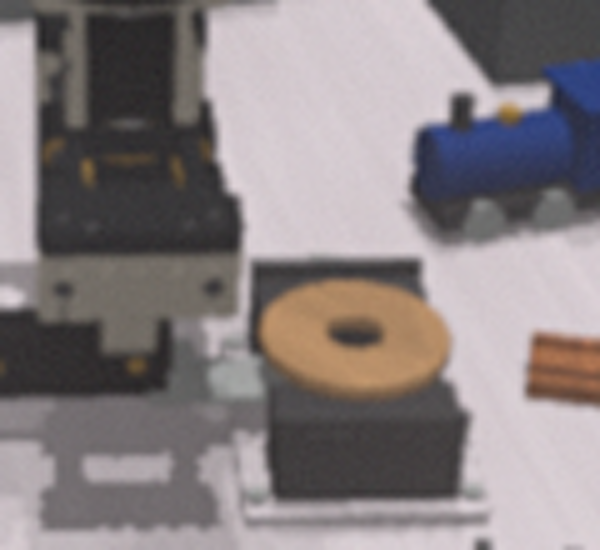

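The ring rests on both rails at crop (355,337), with the blade clear below it. I'll check its centring before withdrawing.

Run:
```python
from h import *
i=cv2.imread('pics/side5.png');r0,r1,c0,c1=180,214,298,345
h=cv2.cvtColor(i,cv2.COLOR_BGR2HSV)[r0:r1,c0:c1]
m=((h[...,1]>90)&(h[...,0]<25)).astype(np.uint8)
for c in cv2.findContours(m,cv2.RETR_CCOMP,cv2.CHAIN_APPROX_NONE)[0]:
    if len(c)>8:
        e=cv2.fitEllipse(c);uv=np.array(e[0])+[c0,r0];print(uv.round(2),np.round(e[1],1),ray('side',uv,49).round(1),ray('side',uv,53).round(1))
```

```text
[320.27 197.23] [22.1 36.6] [652.2   3.1  49. ] [650.2  -2.5  53. ]
[320.8  196.66] [ 5.7 11.4] [653.9   4.9  49. ] [651.9  -0.7  53. ]
```

The ring is at about (652, 3) against a nest centre of (651, 3), so I'll withdraw.

```bash
python3 -m jog '{"xyz":[[-0.1,0.016,0],[-0.2,0.031,0],[-0.3,0.047,0],[-0.4,0.062,0],[-0.5,0.078,0],[-0.5,0.078,0],[-0.5,0.078,0],[-0.5,0.078,0],[-0.5,0.078,0],[-0.5,0.078,0]],"angular":[[0,0,0],[0,0,0],[0,0,0],[0,0,0],[0,0,0],[0,0,0],[0,0,0],[0,0,0],[0,0,0],[0,0,0]]}' 1
python3 -m jog '{"xyz":[[-0.5,0.078,0],[-0.5,0.078,0],[-0.5,0.078,0],[-0.4,0.062,0],[-0.3,0.046,0],[-0.1,0.016,0],[0,0,0]],"angular":[[0,0,0],[0,0,0],[0,0,0],[0,0,0],[0,0,0],[0,0,0],[0,0,0]]}' 1
python3 - <<'E'
from h import *;need(558-128,19.1+20,5.5,-1.726)
from plant import capture
for n in('top','side'):
    i=cv2.cvtColor(capture(n),cv2.COLOR_RGB2BGR);cv2.imwrite(f'pics/{n}6.png',i)
E
```

```text
time: 15.25
tool_pos: [470.9, 32.4, 32.0]
tcp_rot: [-3.141, 0.001, -1.727]
contact_force: [0.6, -0.2, -1.9]
grip_width: 19.9
time: 15.95
tool_pos: [419.0, 40.5, 32.5]
tcp_rot: [3.142, 0.001, -1.726]
contact_force: [-0.4, 0.7, -2.3]
grip_width: 19.4
t 15.95 pos [419.03  40.54  32.48] rot [ 3.1415e+00  1.3000e-03 -1.7265e+00] F [-0.4  0.7 -2.3] M [ 0.04  0.04 -0.01] w 19.4
shift mm [ 10.97  -1.44 -26.98] units [ 0.548 -0.072 -1.349] turn units [-0.013  0.001  0.005]
```

View pics/top6.png

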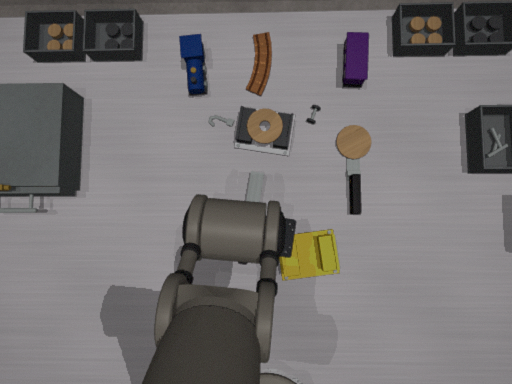

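View pics/side6.png

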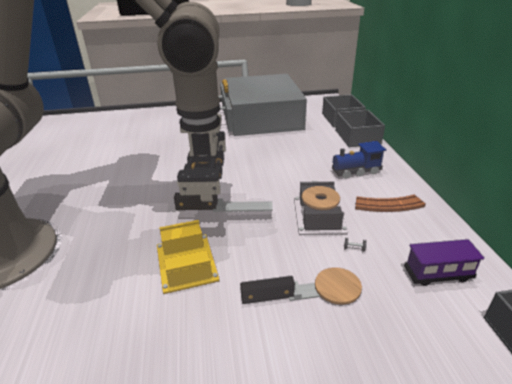

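The ring sits on both rails at top px (265,126) and the paddle is clear. I'll measure the centring from the top view. The yellow nest is close, so I'll carry the paddle further to +y before laying it down.

```bash
python3 - <<'E'
from h import *
for n,(r0,r1,c0,c1),z in(('top',(104,148,242,290),53),('side',(180,214,298,345),49)):
    i=cv2.imread(f'pics/{n}6.png')
    h=cv2.cvtColor(i,cv2.COLOR_BGR2HSV)[r0:r1,c0:c1]
    m=((h[...,1]>80)&(h[...,0]<25)).astype(np.uint8)
    for c in cv2.findContours(m,cv2.RETR_CCOMP,cv2.CHAIN_APPROX_NONE)[0]:
        if len(c)>8:
            e=cv2.fitEllipse(c);uv=np.array(e[0])+[c0,r0];print(n,uv.round(2),np.round(e[1],1),ray(n,uv,z).round(1))
E
python3 -m jog '{"xyz":[[0,0.1,0],[0,0.2,0],[0,0.4,0],[0,0.5,0],[0,0.5,0],[0,0.5,0],[0,0.4,0],[0,0.2,0],[0,0.1,0],[0,0,0]],"angular":[[0,0,0],[0,0,0],[0,0,0],[0,0,0],[0,0,0],[0,0,0],[0,0,0],[0,0,0],[0,0,0],[0,0,0]]}' 1
python3 -c "
from h import *;need(419,100,5.5,-1.726)"
```

```text
top [264.34 125.56] [33.5 35.5] [651.   3.  53.]
top [264.25 125.62] [11.5 12.2] [650.9   3.2  53. ]
side [320.36 197.21] [22.4 37.1] [652.4   3.1  49. ]
side [320.42 196.54] [ 5.2 11.2] [653.3   5.5  49. ]
time: 17.05
tool_pos: [420.4, 104.6, 32.3]
tcp_rot: [-3.14, 0.002, -1.725]
contact_force: [0.3, -0.1, -2.1]
grip_width: 19.6
t 17.05 pos [420.38 104.64  32.31] rot [-3.1405e+00  1.6000e-03 -1.7249e+00] F [ 0.3 -0.1 -2.1] M [ 0.01  0.06 -0.02] w 19.6
shift mm [ -1.38  -4.64 -26.81] units [-0.069 -0.232 -1.341] turn units [-0.013  0.013 -0.01 ]
```

```bash
python3 -m jog '{"xyz":[[0,0,-0.1],[0,0,-0.2],[0,0,-0.25],[0,0,-0.2],[0,0,-0.15],[0,0,-0.1],[0,0,-0.1],[0,0,-0.05],[0,0,-0.05],[0,0,0]],"angular":[[0,0,0],[0,0,0],[0,0,0],[0,0,0],[0,0,0],[0,0,0],[0,0,0],[0,0,0],[0,0,0],[0,0,0]]}' 1
python3 -c "
from h import *;need(419,100,5.0,-1.726)"
```

```text
time: 18.05
tool_pos: [420.3, 103.5, 5.8]
tcp_rot: [-3.141, 0.001, -1.727]
contact_force: [0.8, -0.1, -2.5]
grip_width: 19.6
t 18.05 pos [420.31 103.45   5.78] rot [-3.1412e+00  1.2000e-03 -1.7270e+00] F [ 0.8 -0.1 -2.5] M [0.08 0.   0.  ] w 19.6
shift mm [-1.31 -3.45 -0.78] units [-0.065 -0.173 -0.039] turn units [-0.011  0.005  0.009]
```

```bash
python3 -m jog '{"xyz":[[0,0,-0.04],[0,0,-0.02],[0,0,0]],"angular":[[0,0,0],[0,0,0],[0,0,0]]}' 1
python3 -c "
from h import *;need(419,100,5.0,-1.726)"
```

```text
time: 18.35
tool_pos: [420.6, 103.6, 5.5]
tcp_rot: [-3.14, 0.001, -1.727]
contact_force: [-0.0, 0.1, -1.9]
grip_width: 19.7
t 18.35 pos [420.59 103.58   5.45] rot [-3.1402e+00  1.4000e-03 -1.7267e+00] F [-0.   0.1 -1.9] M [ 0.05 -0.02 -0.03] w 19.7
shift mm [-1.59 -3.58 -0.45] units [-0.079 -0.179 -0.023] turn units [-0.012  0.015  0.007]
```

```bash
python3 -m jog '{"xyz":[[0,0,-0.05],[0,0,-0.03],[0,0,0]],"angular":[[0,0,0],[0,0,0],[0,0,0]]}' 1
python3 -c "
from h import *;need(419,100,5.0,-1.726)"
```

```text
time: 18.65
tool_pos: [420.8, 103.7, 5.4]
tcp_rot: [-3.139, 0.002, -1.726]
contact_force: [1.0, 0.1, -1.2]
grip_width: 19.8
t 18.65 pos [420.84 103.74   5.45] rot [-3.1388e+00  1.8000e-03 -1.7264e+00] F [ 1.   0.1 -1.2] M [ 0.07  0.04 -0.  ] w 19.8
shift mm [-1.84 -3.74 -0.45] units [-0.092 -0.187 -0.022] turn units [-0.013  0.029  0.004]
```

It stopped descending at the original grasp height, so the paddle is on the table. I'll release and retreat upwards.

```bash
python3 -m jog '{"xyz":[[0,0,0],[0,0,0],[0,0,0],[0,0,0],[0,0,0],[0,0,0]],"angular":[[0,0,0],[0,0,0],[0,0,0],[0,0,0],[0,0,0],[0,0,0]]}' 0.2
python3 -m jog '{"xyz":[[0,0,0.1],[0,0,0.3],[0,0,0.5],[0,0,0.8],[0,0,1],[0,0,1],[0,0,1],[0,0,1],[0,0,1],[0,0,0]],"angular":[[0,0,0],[0,0,0],[0,0,0],[0,0,0],[0,0,0],[0,0,0],[0,0,0],[0,0,0],[0,0,0],[0,0,0]]}' 0.2
python3 -m jog '{"xyz":[[0,1,0.3],[0,1,0],[0,1,0],[0,1,0],[0,1,0],[0,1,0],[0,1,0],[0,1,0],[0,1,0],[0,0,0]],"angular":[[0,0,0],[0,0,0],[0,0,0],[0,0,0],[0,0,0],[0,0,0],[0,0,0],[0,0,0],[0,0,0],[0,0,0]]}' -1
python3 - <<'E'
from h import *
from plant import capture
for n in('top','side'):
    i=cv2.cvtColor(capture(n),cv2.COLOR_RGB2BGR);cv2.imwrite(f'pics/{n}7.png',i)
E
```

```text
time: 19.25
tool_pos: [421.5, 103.8, 5.4]
tcp_rot: [-3.138, 0.002, -1.727]
contact_force: [-0.1, 0.2, -0.5]
grip_width: 36.6
time: 20.25
tool_pos: [420.8, 103.8, 150.7]
tcp_rot: [-3.134, 0.003, -1.727]
contact_force: [-0.0, 0.1, -0.8]
grip_width: 36.9
time: 21.25
tool_pos: [416.7, 289.0, 155.2]
tcp_rot: [-3.137, 0.001, -1.729]
contact_force: [-0.2, 0.3, -0.3]
grip_width: 91.8
```

View pics/top7.png

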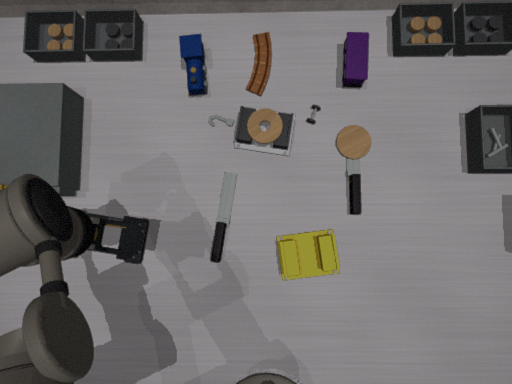

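View pics/side7.png

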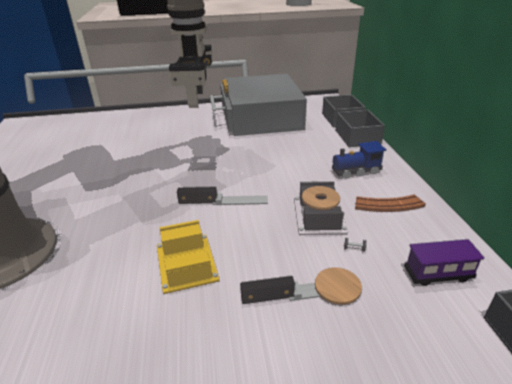

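The ring is on the nest at top px (265,126) and the empty paddle lies flat, from (218,240) to (229,175). The disc (353,142) and the yellow nest haven't moved, and the gripper is clear. I'll let the arm settle and hand in.

```bash
python3 -m jog '{"xyz":[[0,0,0],[0,0,0],[0,0,0]],"angular":[[0,0,0],[0,0,0],[0,0,0]]}' -1; python3 -c "
from plant import bot
print(bot.close_job())"
```

```text
time: 21.65
tool_pos: [416.4, 284.8, 154.9]
tcp_rot: [-3.138, -0.002, -1.732]
contact_force: [0.4, 0.7, -0.4]
grip_width: 91.7
the job is handed in; nothing more can be done
None
```

The ring is on the nest and the job is handed in, at about 21.7 s of the 61 s allowed. I lifted the paddle by its handle, carried the ring level to the nest and lowered the blade between the rails. I then drew the paddle out towards its handle side, laid it flat on the cart top at about y = 100, and moved the gripper clear.

- **Ring position:** just after I drew the blade out, the top view put the ring at (651.0, 3.0), against a nest centre measured at (651, 3). The side view disagreed slightly, at (652.4, 3.1) by the ring's outline and (653.3, 5.5) by its hole. I put that down to the side camera's shallow view of the hole.
- **Final pictures:** they show the ring across both rails and the paddle flat on the cart top. The disc on its paddle and the yellow nest are where they were.
- **Forces:** every wrist reading printed was about 3 N or less.

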